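Put the spacer kit away in the push-latch cabinet

ROBOT

A 6-joint arm with a two-finger parallel gripper is mounted at the origin on a cart in front of the work surface, level with it; the furniture and walls round the work are solid. World frame = base frame: x ahead of the robot, y to its left, z up, the work surface at z = 0. Lengths are in m, angles in rad, forces in N, time in s.
With the tool pointing down it reaches from about 0.35 to 1 m from the base axis. Payload 7.1 kg.
Tool frame: the origin (TCP) lies between the finger pads; the fingertips stand 14 mm ahead of it and the grasp point (between the pads) lies 5 mm behind it (robot.tip_extent is the distance from the TCP to the fingertips, in m); z points along the fingers, y is the line along which they close (so a half turn about z gives the same grasp; the last joint's range is limited). The gripper opens to 85 mm and grips with 20 to 120 N. Pads are 22 mm wide; open, the fingers measure 114 mm over their backs; the gripper's body (76 mm by 85 mm) begins 54 mm behind the grasp point. The pads swing forward as they close: fully open they stand 13 mm farther back than shut.
Start: joints at [-1.185, 0.423, 1.63, -0, 1.089, -0.019], TCP at [0.246, -0.574, 0.245] pointing down, gripper open.
Joint ranges: [-3, 3], [-0.9, 2.11], [0.09, 2.58], [-1.31, 4.45], [0.11, 2.69], [-2.54, 2.54]. Speed limits (rad/s): [2.39, 2.39, 3.01, 3.14, 3.14, 3.14].

INTERFACE

Orientations are given as a rotation vector (axis times angle).
In Python, from bench import sensors, read_camera, robot, finder gives the robot as it stands.
- The arm moves only by the tool arm_command, never from a script. Its argument "targets" is a list of rows, each a list of 3 entries, a list of its own where there are three numbers: the gripper command: -1 is fully open, 1 is shut, values between are in proportion, then the shift along the tool's x, y, z in mm, then the turn about the tool's z in rad. In form: [[gripper, [x, y, z], turn], ...]. A call has exactly 5 rows; each row shifts and turns the commanded pose from where the row before left it, along the tool's axes as they then stand; what a row does not reach is not made up. A row lasts 1/8 s, in which the tool goes at most 62.5 mm and 10.7 degrees, less where a joint would pass 70% of its speed; a pose out of reach is approached as far as the arm can. A call is refused whole if a number of a shift passes 62.5 or a number of a turn 0.188, either way. A call with a gripper value outside its range is refused whole. The fingers move at their own pace and stop on an object; the grip force is fixed at half the most. Time passes only in rows, so rows that do not move let the fingers close, or fill a call up. It gives the time, the measured TCP pose, the force, the opening and the grip force at its end, in the units of the state.
- sensors.get_obs(): the state, without advancing time (a new reading comes with each control period).
- read_camera(name): name is "scene" or "top" or "wrist"; returns a dict with "pixels" (400x640x3 uint8, blue, green, red), "z_map" (400x640 float32, m along the optical axis (not along the pixel's ray), 0 where there is no reading), "camera_matrix" (3x3 intrinsics, pixels), "xyz" and "orientation" of the camera in the world. Camera axes: x right, y down, z forward; pixel columns grow to the right and rows downward; lengths in m; the calibration is good to about 2 mm. A picture is of the moment at which its call begins.
- robot.job_done(): hands the job in; it is judged then, once.
Trained networks look in the newest picture that a camera, given by its name, has taken for a name from the list of things; names that differ only in an ending like _2 or _b are one class to them, and where a whole thing is asked for, a point or a joint stands for the part that bears it (a point fixed in the world has none). Each returns a list of dicts, best first, with "p" (0 to 1); they miss things now and then, are a little off and sometimes report something else, mostly with a low value. They report only what shows in the picture. A call takes as long as a camera call.
- finder.look_for(camera, name): "bbox" ([left, top, width, height] in pixels, round what is visible of it).
The state is a dict: "clock": time; "joint_pos": joint angles; "dq": joint speeds; "effort": joint torques, N m; "position": TCP position; "orientation": TCP orientation; "contact_force": force on the tool from outside, world axes, zero at the start; "ft_torque": the same for the moment, N m; "gripper_width": finger opening in m; "gripper_force": force on a finger pad.
Only numpy, scipy, OpenCV 4.12 (cv2) and the standard library are available. Lean on these libraries where they do the work, as an engineer would, in place of code of your own. Each camera call takes 0.05 s, during which the arm holds its last target. There are 200 camera calls.

TASK

Put the spacer kit away in the small green cabinet: press its sloping front panel in at the black pad until the catch lets go and the panel swings right up, then slide the large spacer onto the spindle inside, all the way down, and after it the small spacer on top. Lay the spanner flat in the bay in front of the spindle, along the front of the cabinet, and leave the panel open. Do not shift the narrow practice plate lying on the table.

Things in the scene. Friction and masses are not known exactly. Their poses are not given: they have to be found in the camera images.
- cabinet: green metal cabinet fixed to the table, 284 mm deep (x), 260 wide (y), 185 high at the back, front edge 55 high; origin at the centre of its underside, -x its front, towards the robot. The panel's hinge is 136 mm behind the origin, 185 mm above the table. Side walls 8 mm, back wall 6 mm, floor 12 mm thick
- door (a joint): cabinet's front panel, blue frame with clear window, 307x260x10 mm, 25 deg slope when shut, hinged at its upper rear edge. Rad: 0 shut, -0.021 pressed in (stop), 2.35 open, upright at the back. About 4 mm and 4 N on the pad frees the catch (stop at 6 mm); a spring of 1 to 2 N swings it up in about 2 s, its edge passing 30 mm in front of the cabinet. It stays open and does not latch again
- push_pad (a point): centre of the round black rubber pad (40 mm across) on the outside of the panel, 32 mm from the middle of its front edge; moves with the panel. When shut it faces up and to the front, tilted 25 degrees
- spindle_foot (a point): point on the cabinet's inner floor where the upright steel spindle stands (18 mm thick, 68 mm tall, the top 12 mm tapered); 40 mm behind the cabinet's origin, 96 mm in front of the back wall; axes like the cabinet's
- bay_mid (a point): centre of the spanner bay's floor (12 mm above the table); the bay is 95 mm deep (x) and 244 mm wide (y), between the front wall (up to 48 mm above the table) and a low divider 22 mm high; axes like the cabinet's
- large_spacer: bare aluminium spacer standing on its flange: flange 96 mm across and 14 mm thick, above it a hub 44 mm across up to 44 mm total height, 28 mm bore right through; 0.3 kg; origin at the centre of the underside, z up through the bore
- small_spacer: the same with a flange 66 mm across (flange 14 mm thick, hub 44 mm across, total height 44 mm, 28 mm bore); 0.18 kg; origin at the centre of the underside
- spanner: open-ended steel spanner lying flat, 200 mm long (its y), 35 mm wide at the heads and 15 to 20 mm across the shank in the middle, 6 mm thick, 0.16 kg; origin at the centre of its underside
- coupon_c: narrow steel practice plate with a weld bead, a bystander on the table, 150 x 65 x 8 mm; origin at the centre of the underside

How it is judged:
By the outcome, as a careful person would: the job done as asked, in the order asked, and still so for the second after the job is handed in, with the robot touching nothing.
It also fails if it takes over 72 s, if anything falls off the work surface, if the arm or the gripper's body presses on something with over 40 N, if the wrist force passes 120 N, or if a joint passes its speed limit or range.

## Working session

There is one attempt and no reset: what is moved stays moved. The work goes in short steps, Python scripts to look and compute and a tool call to move; the robot and the scene stay as the last step left them, time stands still between calls to the robot, and variables do not carry over. Pictures are saved under pics/ and viewed, at most 10 in all, crops included, and the job is handed in when it is done.

Besides the shell and the picture viewer there is one more tool, called after "Request:" by a JSON object that holds its "api" and its "payload", one argument or row to a line. arm_command: Moves the arm, as the interface text tells. Its arguments: {"type":"object","properties":{"targets":{"type":"array"}},"required":["targets"]}

```bash
mkdir -p pics; ls
cat > h.py <<'E'
import numpy as np, cv2
from scipy.spatial.transform import Rotation as R
from bench import sensors, read_camera, robot, finder
def rot(o):
    o=np.array(o,float)
    return o if o.shape==(3,3) else (R.from_rotvec(o).as_matrix() if o.size==3 else R.from_quat(o).as_matrix())
def cloud(c):
    K=np.array(c["camera_matrix"]);z=c["z_map"];v,u=np.mgrid[:z.shape[0],:z.shape[1]]
    p=np.stack([(u-K[0,2])/K[0,0]*z,(v-K[1,2])/K[1,1]*z,z],-1)
    w=p@rot(c["orientation"]).T+np.array(c["xyz"]); w[z<=0]=np.nan
    return w
E
python3 - <<'E'
from h import *
for n in("scene","top"):
    c=read_camera(n); cv2.imwrite(f"pics/{n}0.png",c["pixels"]); np.savez(f"{n}0.npz",**{k:np.array(v) for k,v in c.items()})
    w=cloud(c); print(n,c["xyz"],c["orientation"])
    for t in("cabinet","door","push_pad","large_spacer","small_spacer","spanner","coupon_c"):
        for d in finder.look_for(n,t)[:2]:
            l,tp,W,H=[int(x) for x in d["bbox"]]
            p=w[tp:tp+H,l:l+W].reshape(-1,3)
            print(t,round(d["p"],2),d["bbox"],np.round(w[min(399,tp+H//2),min(639,l+W//2)],3))
print(sensors.get_obs())
E
```

```text
pics
scene [-0.13215021 -0.13089387  1.51358012] [-1.99285554  1.9076242  -0.45862372]
cabinet 0.73 [285.2, 145.7, 102.6, 82.5] [ 0.213 -0.141  0.884]
cabinet 0.15 [413.6, 227.6, 18.3, 3.9] [ 0.539 -0.446  0.019]
door 0.84 [283.5, 145.0, 99.6, 91.4] [ 0.208 -0.136  0.88 ]
push_pad 0.65 [283.3, 149.1, 100.5, 82.9] [ 0.209 -0.137  0.878]
large_spacer 0.59 [413.4, 226.2, 20.5, 6.2] [ 0.536 -0.45   0.018]
small_spacer 0.58 [212.5, 197.9, 22.3, 16.1] [0.59  0.226 0.031]
spanner 0.59 [201.5, 234.2, 52.4, 25.0] [0.451 0.198 0.008]
top [ 3.05038065e-01 -1.25276912e-03  1.76100863e+00] [-2.16889296  2.1662114  -0.24820073]
cabinet 0.85 [288.0, 142.6, 100.2, 109.9] [ 0.577 -0.152  0.127]
cabinet 0.16 [407.7, 210.8, 27.2, 27.8] [ 0.5   -0.442  0.036]
door 0.7 [286.7, 145.5, 98.6, 105.9] [ 0.574 -0.143  0.125]
door 0.54 [373.8, 235.9, 40.6, 33.8] [ 0.406 -0.352  0.007]
push_pad 0.94 [285.4, 146.3, 101.5, 107.0] [ 0.567 -0.142  0.128]
large_spacer 0.75 [406.8, 208.6, 28.6, 32.4] [ 0.496 -0.44   0.044]
large_spacer 0.62 [373.2, 233.8, 43.7, 37.5] [ 0.407 -0.357 -0.002]
small_spacer 0.76 [213.6, 18
[... 176 characters left out ...]
'joint_pos': array([-1.18499243e+00,  4.23070375e-01,  1.62987884e+00,  2.02276455e-05,
        1.08860245e+00, -1.90085872e-02]), 'dq': array([ 1.06010009e-04,  1.05714543e-03, -1.84820579e-03,  1.11642019e-04,
       -8.79793531e-05,  4.49340754e-04]), 'effort': array([ 8.58323856e-04, -5.57277381e+01, -2.82134557e+01,  1.41958062e-04,
        8.21934173e-04,  2.01378089e-05]), 'position': array([ 0.24617655, -0.57447292,  0.2453459 ]), 'orientation': array([3.07742591e+00, 6.31523174e-01, 3.94196232e-05]), 'contact_force': array([ 0.0628824 , -0.45197696, -1.08883222]), 'ft_torque': array([ 0.06629743,  0.00341693, -0.01606165]), 'gripper_force': 0.0, 'gripper_width': 0.08532561354351993}
```

Run:
```python
import cv2,numpy as np
a=cv2.imread("pics/top0.png")[120:300,190:450]
cv2.imwrite("pics/top0c.png",cv2.resize(a,None,fx=3,fy=3,interpolation=cv2.INTER_CUBIC))
a=cv2.imread("pics/scene0.png")
cv2.imwrite("pics/scene0c.png",a)
```

```text
(no output)
```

View pics/top0c.png

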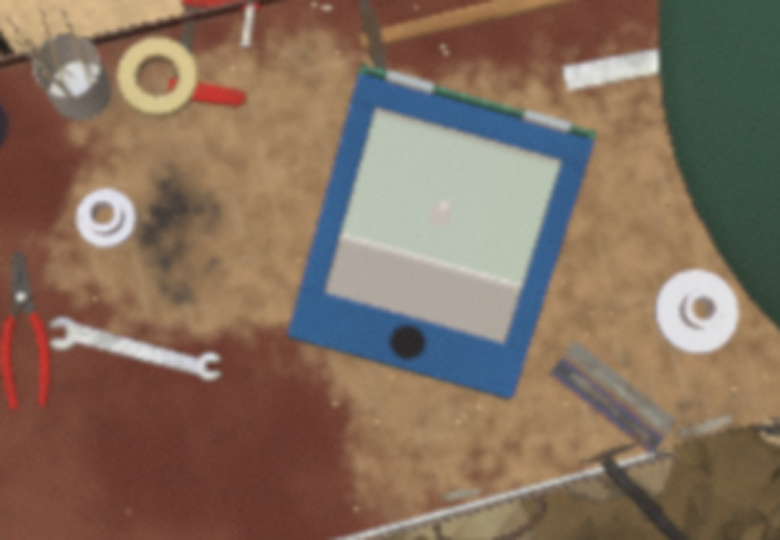

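View pics/scene0c.png

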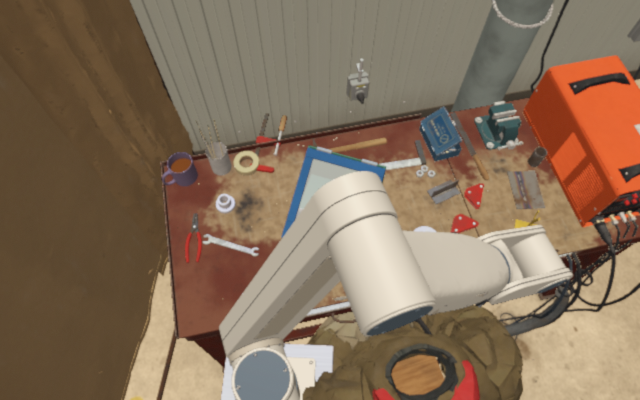

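```bash
cat > seg.py <<'E'
from h import *
c=dict(np.load("top0.npz")); w=cloud(c); K=c["camera_matrix"]; Rm=rot(c["orientation"]); o=c["xyz"]
def ray(u,v,z):
    d=Rm@np.array([(u-K[0,2])/K[0,0],(v-K[1,2])/K[1,1],1.]); return o+d*(z-o[2])/d[2]
C=lambda x,y:(190+(x+.5)/3-.5,120+(y+.5)/3-.5)
E
python3 - <<'E'
from seg import *
hsv=cv2.cvtColor(c["pixels"],cv2.COLOR_BGR2HSV)
print("green obj",w[180,430],w[130,445], "table noise",np.nanstd(w[150:170,250:270,2]),np.nanmedian(w[150:170,250:270,2]))
# door plane fit
m=np.zeros((400,640),bool); m[140:255,280:395]=True
b=m&(hsv[...,0]>100)&(hsv[...,0]<120)&(hsv[...,1]>120)
P=w[b]; P=P[~np.isnan(P).any(1)]; A=np.c_[P[:,:2],np.ones(len(P))]
s=np.linalg.lstsq(A,P[:,2],rcond=None)[0]; 
for _ in range(3):
    r=np.abs(A@s-P[:,2]); s=np.linalg.lstsq(A[r<.015],P[r<.015,2],rcond=None)[0]
print("plane",s,"slope",np.degrees(np.arctan(np.hypot(*s[:2]))),"yaw",np.degrees(np.arctan2(s[1],s[0])),r.mean())
for n,(x,y) in dict(FL=(290,336),FR=(511,397),BL=(362,70),BR=(594,135),pad=(407,342)).items():
    # ray-plane
    u,v=C(x,y); d=Rm@np.array([(u-K[0,2])/K[0,0],(v-K[1,2])/K[1,1],1.])
    t=(s[0]*o[0]+s[1]*o[1]+s[2]-o[2])/(d[2]-s[0]*d[0]-s[1]*d[1]); print(n,np.round(o+t*d,4))
# bright metal things
br=(hsv[...,1]<60)&(hsv[...,2]>150)
n,lab,st,ce=cv2.connectedComponentsWithStats(br.astype(np.uint8))
for i in range(1,n):
    if st[i,4]>40 and 190<ce[i][0]<450 and 120<ce[i][1]<290:
        mm=lab==i;print(st[i],ce[i],np.round(np.nanpercentile(w[mm][:,2],[10,50,90]),3), np.round(ray(*ce[i],0.014),4))
E
```

```text
green obj [ 0.40433037 -0.13954639  1.26503186] [ 0.45036825 -0.1508353   1.28469712] table noise 0.00793639077173892 0.0011057719665228394
plane [ 0.44721635 -0.12360617 -0.1417789 ] slope 24.890535605846093 yaw -15.450272126121881 0.0034728349845983067
FL [0.4664 0.0142 0.065 ]
FR [ 0.3995 -0.2295  0.0652]
BL [ 0.7339 -0.06    0.1939]
BR [ 0.6668 -0.3042  0.194 ]
pad [ 0.4589 -0.1139  0.0775]
[377 136  33  14 276] [393.1557971  142.79710145] [-0.003  0.004  0.011] [ 0.7881 -0.3606  0.014 ]
[207 140  16  12 130] [214.65384615 145.69230769] [-0.001  0.005  0.106] [0.7688 0.2644 0.014 ]
[319 144  15   6  46] [326.13043478 146.32608696] [0.187 0.194 0.198] [ 0.7719 -0.1222  0.014 ]
[ 299  157   77   77 3984] [336.77710843 194.77585341] [0.095 0.131 0.166] [ 0.5997 -0.1584  0.014 ]
[365 157  15   6  47] [372.17021277 159.44680851] [0.185 0.193 0.199] [ 0.7266 -0.2843  0.014 ]
[215 182  21  21 297] [224.96296296 192.38720539] [0.003 0.016 0.044] [0.6052 0.2247 0.014 ]
[408 209  29  29 612] [421.60784314 223.42810458] [0.006 0.015 0.04 ] [ 0.501 -0.453  0.014]
[207 226  56  21 332] [233.48192771 235.6626506 ] [-0.001  0.005  0.011] [0.4574 0.1923 0.014 ]
[292 275  99  30 230] [339.40869565 289.83478261] [-0.098 -0.088 -0.003] [ 0.2757 -0.1648  0.014 ]
```

```bash
cat >> h.py <<'E'
def plan(goal,psi=None,smax=60):
    """print tool-axis shift (mm) and turn (rad) from measured pose to goal xyz / tool yaw, n rows"""
    s=sensors.get_obs(); p=s["position"]; M=rot(s["orientation"]); ps=np.arctan2(M[1,0],M[0,0])
    d=M.T@(np.array(goal)-p)*1e3; n=int(np.ceil(np.linalg.norm(d)/smax))
    print("pos",np.round(p,4),"psi",round(ps,4),"F",np.round(s["contact_force"],1),"t",s["clock"],"q",np.round(s["joint_pos"],2),"w",round(s["gripper_width"],4))
    print("shift mm",np.round(d,1),"rows",n,"per row",np.round(d/max(n,1),1),"turn",None if psi is None else round(-((psi-ps+np.pi)%(2*np.pi)-np.pi),4))
E
python3 - <<'E'
from h import *
c=read_camera("wrist"); s=sensors.get_obs(); M=rot(s["orientation"])
print("cam in tool",M.T@(c["xyz"]-s["position"]),"axes",np.round(M.T@rot(c["orientation"]),2)); print(robot.tip_extent, c["camera_matrix"])
E
```

```text
cam in tool [ 0.08183121  0.00014763 -0.12972939] axes [[ 0.   -0.95 -0.32]
 [ 1.    0.   -0.  ]
 [ 0.   -0.32  0.95]]
0.014 [[295.56535978   0.         316.61122847]
 [  0.         295.56535978 198.91087458]
 [  0.           0.           1.        ]]
```

Request:
{"api": "arm_command", "payload": {
  "targets": [
    [1, [0, 0, 0], -0.18],
    [1, [0, 0, 0], -0.18],
    [1, [0, 0, 0], -0.18],
    [1, [0, 0, 0], -0.18],
    [1, [0, 0, 0], -0.177]
  ]
}}

```text
clock: 1.48
position: [0.2462, -0.5745, 0.2453]
orientation: [2.494, 1.911, 0.0]
contact_force: [-0.1, -0.9, 0.2]
gripper_width: -0.0002
gripper_force: 0.0
```

```bash
python3 -c "
from h import *
plan((.461,-.1150,.125),1.302)
print(robot.tip_extent)"
```

```text
pos [ 0.2462 -0.5745  0.2453] psi 1.3076 F [-0.1 -0.9  0.2] t 1.475 q [-1.19  0.42  1.63  0.    1.09 -0.92] w -0.0002
shift mm [499.6  87.9 120.3] rows 9 per row [55.5  9.8 13.4] turn 0.0056
0.014
```

Request:
{"api": "arm_command", "payload": {
  "targets": [
    [1, [50, 8.8, 12], 0.006],
    [1, [50, 8.8, 12], 0],
    [1, [50, 8.8, 12], 0],
    [1, [50, 8.8, 12], 0],
    [1, [50, 8.8, 12], 0]
  ]
}}

```text
clock: 2.1
position: [0.3568, -0.3444, 0.1852]
orientation: [2.505, 1.895, 0.0]
contact_force: [0.8, -0.0, -0.2]
gripper_width: 0.0001
gripper_force: 0.0
```

Request:
{"api": "arm_command", "payload": {
  "targets": [
    [1, [50, 8.8, 12], 0],
    [1, [50, 8.8, 12], 0],
    [1, [50, 8.8, 12], 0],
    [1, [50, 8.8, 12], 0],
    [1, [50, 8.8, 12], 0]
  ]
}}

```text
clock: 2.72
position: [0.4673, -0.1156, 0.1252]
orientation: [2.504, 1.895, 0.001]
contact_force: [1.0, -0.2, 0.3]
gripper_width: -0.0002
gripper_force: 0.0
```

```bash
python3 -c "
from h import *
plan((.461,-.1150,.098),1.302)"
```

```text
pos [ 0.4673 -0.1156  0.1252] psi 1.2957 F [ 1.  -0.2  0.3] t 2.725 q [-0.27  0.41  2.02 -0.    0.71  0.01] w -0.0002
shift mm [-1.1 -6.2 27.2] rows 1 per row [-1.1 -6.2 27.2] turn -0.0063
```

Request:
{"api": "arm_command", "payload": {
  "targets": [
    [1, [-1, -6, 12], -0.006],
    [1, [0, 0, 9], 0],
    [1, [0, 0, 4], 0],
    [1, [0, 0, 1], 0],
    [1, [0, 0, 1], 0]
  ]
}}

```text
clock: 3.35
position: [0.4604, -0.1171, 0.0985]
orientation: [2.5, 1.902, 0.001]
contact_force: [0.4, -0.4, 0.5]
gripper_width: -0.0001
gripper_force: 0.0
```

Request:
{"api": "arm_command", "payload": {
  "targets": [
    [1, [0, 0, 1], 0],
    [1, [0, 0, 1], 0],
    [1, [0, 0, 1], 0],
    [1, [0, 0, 0.5], 0],
    [1, [0, 0, 0.5], 0]
  ]
}}

```text
clock: 3.98
position: [0.4605, -0.1164, 0.0945]
orientation: [2.499, 1.903, 0.0]
contact_force: [-0.1, 0.4, 2.4]
gripper_width: 0.0001
gripper_force: 1.0
```

Request:
{"api": "arm_command", "payload": {
  "targets": [
    [1, [0, 0, 1], 0],
    [1, [0, 0, 1], 0],
    [1, [0, 0, 1], 0],
    [1, [0, 0, 1], 0],
    [1, [0, 0, 1], 0]
  ]
}}

```text
clock: 4.6
position: [0.4604, -0.1164, 0.0893]
orientation: [2.499, 1.903, 0.0]
contact_force: [1.5, 0.5, 4.0]
gripper_width: -0.0002
gripper_force: 1.7
```

Request:
{"api": "arm_command", "payload": {
  "targets": [
    [1, [0, 0, 0.7], 0],
    [1, [0, 0, 0.5], 0],
    [-1, [-15, -40, -35], 0],
    [-1, [-45, -25, -30], 0],
    [-1, [-60, 0, -10], 0]
  ]
}}

```text
clock: 5.22
position: [0.3639, -0.2143, 0.164]
orientation: [-2.496, -1.906, 0.0]
contact_force: [1.8, 0.1, 1.9]
gripper_width: 0.0545
gripper_force: 0.4
```

```bash
python3 -c "
from h import *
plan((.50,-.453,.15),1.302)"
```

```text
pos [ 0.3639 -0.2143  0.164 ] psi 1.3043 F [1.8 0.1 1.9] t 5.225 q [-0.56  0.26  2.12  0.    0.76 -0.29] w 0.0545
shift mm [-194.4  194.2   13.8] rows 5 per row [-38.9  38.8   2.8] turn 0.0023
```

Request:
{"api": "arm_command", "payload": {
  "targets": [
    [-1, [-55, 0, 0], 0],
    [-1, [-45, 40, 0], 0],
    [-1, [-40, 50, 0], 0],
    [-1, [-34, 50, 0], 0],
    [-1, [-20, 54, 10], 0]
  ]
}}

```text
clock: 5.85
position: [0.5009, -0.4543, 0.153]
orientation: [2.501, 1.901, -0.0]
contact_force: [0.7, 0.2, 0.1]
gripper_width: 0.0851
gripper_force: 0.0
```

```bash
cat > spacer.py <<'E'
from h import *
import sys
def spacer(name,guess,n=1,tag=""):
    c=read_camera("wrist"); img=c["pixels"]; w=cloud(c); K=c["camera_matrix"];Rm=rot(c["orientation"]);o=c["xyz"]
    cv2.imwrite(f"pics/{tag}.png",img); np.savez(f"{tag}.npz",**{k:np.array(v) for k,v in c.items()})
    for d in finder.look_for("wrist",name)[:2]:
        l,t,W,H=[int(round(x)) for x in d["bbox"]]; l,t=max(l,0),max(t,0)
        P=w[t:t+H,l:l+W].reshape(-1,3); P=P[~np.isnan(P).any(1)]
        print(d["p"],d["bbox"],"z pct",np.round(np.percentile(P[:,2],[2,50,90,98]),4))
        for lo,hi in((.009,.020),(.036,.052)):
            q=P[(P[:,2]>lo)&(P[:,2]<hi)]
            if len(q)<30: continue
            (x,y),r=cv2.minEnclosingCircle(q[:,:2].astype(np.float32)); b=(np.percentile(q,1,0)+np.percentile(q,99,0))/2
            print(lo,len(q),"circ",round(x,4),round(y,4),round(r,4),"mid",np.round(b,4),"zmed",np.median(q[:,2]))
E
python3 -c "
from spacer import *
spacer('large_spacer',None,tag='w_large')
plan((.50,-.453,.15),1.302)
c=read_camera('top'); cv2.imwrite('pics/top1.png',c['pixels']); np.savez('top1.npz',**{k:np.array(v) for k,v in c.items()})
a=cv2.resize(c['pixels'][110:290,200:440],None,fx=2,fy=2); b=cv2.imread('pics/w_large.png'); b=cv2.resize(b,(576,360)); 
cv2.imwrite('pics/m1.png',np.vstack([cv2.resize(a,(400,300)),cv2.resize(b,(400,250))]))
"
```

```text
0.88 [270.0, 137.6, 97.0, 96.9] z pct [-0.0002  0.0149  0.0441  0.0454]
0.009 5496 circ 0.5023 -0.4536 0.0479 mid [ 0.5021 -0.4528  0.0149] zmed 0.01494694666546395
0.036 1325 circ 0.5023 -0.4536 0.022 mid [ 0.5025 -0.453   0.0413] zmed 0.04468125617820917
pos [ 0.5033 -0.4547  0.151 ] psi 1.3016 F [-0.   0.5 -0.8] t 5.95 q [-0.75  0.61  1.56  0.    0.97 -0.48] w 0.0858
shift mm [ 0.8 -3.7  1. ] rows 1 per row [ 0.8 -3.7  1. ] turn -0.0004
```

View pics/m1.png

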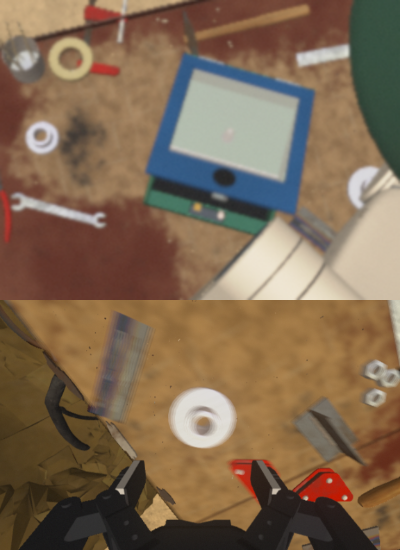

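Request:
{"api": "arm_command", "payload": {
  "targets": [
    [-1, [1, -1.5, 45], 0],
    [-1, [0, 0, 40], 0],
    [-1, [0, 0, 22], 0],
    [-1, [0, 0, 10], 0],
    [1, [0, 0, 0], 0]
  ]
}}

```text
clock: 6.62
position: [0.4991, -0.4507, 0.0363]
orientation: [-2.499, -1.903, 0.0]
contact_force: [-0.1, 0.5, 1.2]
gripper_width: 0.0699
gripper_force: 0.0
```

Request:
{"api": "arm_command", "payload": {
  "targets": [
    [1, [0, 0, 0], 0],
    [1, [0, 0, 0], 0],
    [1, [0, 0, 0], 0],
    [1, [0, 0, 0], 0],
    [1, [0, 0, 0], 0]
  ]
}}

```text
clock: 7.25
position: [0.5003, -0.4517, 0.0384]
orientation: [2.496, 1.901, 0.001]
contact_force: [-0.3, 0.5, 5.3]
gripper_width: 0.0429
gripper_force: 60.0
```

Request:
{"api": "arm_command", "payload": {
  "targets": [
    [1, [0, 0, -10], 0],
    [1, [0, 0, -40], 0],
    [1, [0, 0, -50], 0],
    [1, [0, 0, -50], 0],
    [1, [0, 0, 0], 0]
  ]
}}

```text
clock: 7.88
position: [0.5012, -0.4527, 0.1919]
orientation: [2.492, 1.898, 0.002]
contact_force: [0.5, -0.8, -3.6]
gripper_width: 0.0428
gripper_force: 62.0
```

Run:
```python
from h import *
c=read_camera('top'); np.savez('top2.npz',**{k:np.array(v) for k,v in c.items()})
cv2.imwrite('pics/top2.png',cv2.resize(c['pixels'][100:300,220:420],None,fx=3,fy=3,interpolation=cv2.INTER_CUBIC))
plan((.6123,-.1574,.19),1.302)
```

```text
pos [ 0.4998 -0.4514  0.1888] psi 1.3018 F [-0.3  0.7 -4.1] t 7.925 q [-0.75  0.55  1.56 -0.    1.03 -0.48] w 0.0424
shift mm [313.3  30.3  -1.7] rows 6 per row [52.2  5.1 -0.3] turn -0.0002
```

View pics/top2.png

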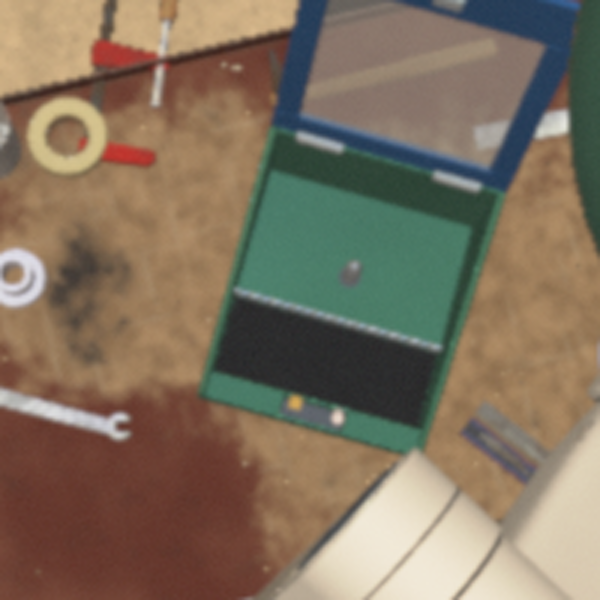

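Request:
{"api": "arm_command", "payload": {
  "targets": [
    [1, [45, 6, 0], 0],
    [1, [45, 6, 0], 0],
    [1, [45, 6, 0], 0],
    [1, [45, 6, 0], 0],
    [1, [35, 6, 0], 0]
  ]
}}

```text
clock: 8.55
position: [0.5769, -0.2501, 0.1851]
orientation: [-2.489, -1.895, 0.02]
contact_force: [-4.0, -2.1, 3.5]
gripper_width: 0.0394
gripper_force: 59.6
```

Run:
```python
from h import *
for _ in range(1): read_camera('wrist')
c=read_camera('wrist'); np.savez('w3.npz',**{k:np.array(v) for k,v in c.items()}); w=cloud(c)
cv2.imwrite('pics/w3.png',c['pixels'])
def proj(c,p):
    q=rot(c["orientation"]).T@(np.array(p)-c["xyz"]); K=c["camera_matrix"]; return np.round([K[0,0]*q[0]/q[2]+K[0,2],K[1,1]*q[1]/q[2]+K[1,2]],1)
for c_ in (c,dict(np.load("top2.npz"))): print("proj foot/top",proj(c_,(.6123,-.1574,.012)),proj(c_,(.6123,-.1574,.08)))
def near(w,g,lo,hi,rad=.03):
    P=w.reshape(-1,3);P=P[~np.isnan(P).any(1)];q=P[(np.hypot(P[:,0]-g[0],P[:,1]-g[1])<rad)&(P[:,2]>lo)&(P[:,2]<hi)]
    print(len(q), np.round(np.median(q,0),4) if len(q) else "", np.round(np.percentile(q,[5,95],0),4).tolist() if len(q) else "")
for g in((.6123,-.1574),):
    near(w,g,.03,.075);near(w,g,.074,.09);near(w,g,-.01,.03)
    near(cloud(dict(np.load("top2.npz"))),g,.03,.09)
plan((.6123,-.1574,.19),1.302)
```

```text
proj foot/top [324.4  86.8] [325.7  82.9]
proj foot/top [336.4 191.3] [338.2 187.8]
243 [ 0.6104 -0.1567  0.0714] [[0.6031, -0.1637, 0.0685], [0.6187, -0.148, 0.0746]]
249 [ 0.6109 -0.1558  0.0779] [[0.6058, -0.161, 0.0744], [0.6163, -0.1505, 0.0816]]
2826 [ 0.6128 -0.1584  0.013 ] [[0.5878, -0.1818, 0.0118], [0.6372, -0.1324, 0.0143]]
32 [ 0.6076 -0.154   0.0708] [[0.602, -0.1618, 0.036], [0.616, -0.1474, 0.0788]]
pos [ 0.5837 -0.2472  0.1865] psi 1.3033 F [-9.4 13.2 23.8] t 8.65 q [-0.42  0.51  1.65  0.    0.99 -0.15] w 0.039
shift mm [94.2  3.9 -3.2] rows 2 per row [47.1  1.9 -1.6] turn 0.0013
```

View pics/w3.png

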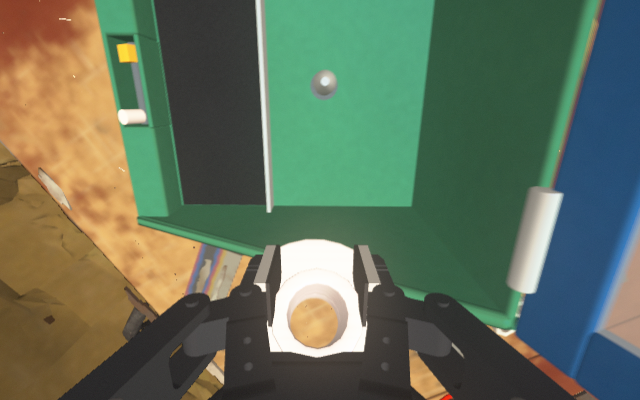

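Request:
{"api": "arm_command", "payload": {
  "targets": [
    [1, [-15, 0, -10], 0],
    [1, [-5, 0, -25], 0],
    [1, [0, 0, -25], 0],
    [1, [0, 0, 0], 0],
    [1, [0, 0, 0], 0]
  ]
}}

```text
clock: 9.28
position: [0.5788, -0.2704, 0.2441]
orientation: [-2.497, -1.902, 0.002]
contact_force: [0.4, 0.2, -4.0]
gripper_width: 0.0389
gripper_force: 62.5
```

Run:
```python
from h import *
c=read_camera('wrist'); np.savez('w4.npz',**{k:np.array(v) for k,v in c.items()}); w=cloud(c)
cv2.imwrite('pics/w4.png',c['pixels'][200:400,180:460].repeat(2,0).repeat(2,1))
s=sensors.get_obs(); M=rot(s["orientation"]); T=(w-s["position"])@M
# held part in tool frame
m=(np.abs(T[...,0])<.07)&(np.abs(T[...,1])<.07)&(T[...,2]>-.03)&(T[...,2]<.06)
P=T[m]; h,e=np.histogram(P[:,2],45,(-.03,.06)); print([(round(a*1e3),b) for a,b in zip(e,h) if b>60])
f=P[(P[:,2]>.01)]; print(np.percentile(f,[1,50,99],0))
plan((.6123,-.1574,.22),1.302)
```

```text
[(-30, np.int64(140)), (-28, np.int64(337)), (-26, np.int64(583)), (-24, np.int64(661)), (-22, np.int64(593)), (-20, np.int64(580)), (-18, np.int64(562)), (-16, np.int64(493)), (-14, np.int64(541)), (-12, np.int64(561)), (-10, np.int64(739)), (-8, np.int64(640)), (-6, np.int64(387)), (-4, np.int64(323)), (-2, np.int64(349)), (0, np.int64(316)), (2, np.int64(249)), (4, np.int64(207)), (6, np.int64(134)), (8, np.int64(94)), (10, np.int64(72)), (12, np.int64(81)), (14, np.int64(79)), (16, np.int64(126)), (18, np.int64(264)), (20, np.int64(456)), (22, np.int64(535)), (24, np.int64(561)), (26, np.int64(621)), (28, np.int64(563)), (30, np.int64(491)), (32, np.int64(261))]
[[-0.04321088 -0.04527117  0.01134419]
 [-0.00188314 -0.00255612  0.02570059]
 [ 0.01067396  0.02740844  0.03418046]]
pos [ 0.5788 -0.2703  0.244 ] psi 1.3017 F [-0.2 -0.8 -3.8] t 9.325 q [-0.46  0.45  1.6  -0.    1.1  -0.19] w 0.0388
shift mm [117.7   2.4  24. ] rows 3 per row [39.2  0.8  8. ] turn -0.0003
```

View pics/w4.png

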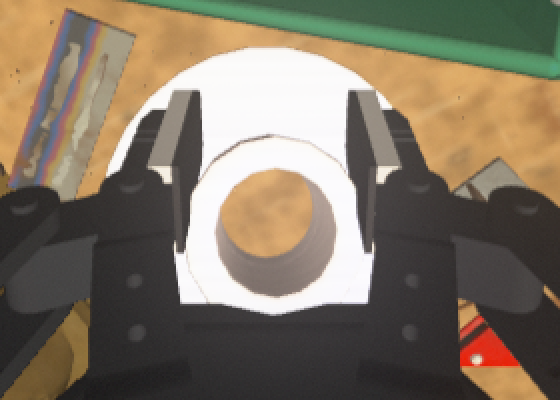

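Run:
```python
from h import *
c=dict(np.load('w4.npz')); w=cloud(c)
s=sensors.get_obs(); M=rot(s["orientation"]); T=(w-s["position"])@M
img=c["pixels"].astype(int)
br=(img.min(2)>200)
m=br&(np.abs(T[...,0])<.09)&(np.abs(T[...,1])<.06)&(T[...,2]>.012)&(T[...,2]<.045)
P=T[m];A=np.c_[P[:,:2],np.ones(len(P))]
k=np.ones(len(P),bool)
for _ in range(5):
    q=np.linalg.lstsq(A[k],P[k,2],rcond=None)[0];k=np.abs(A@q-P[:,2])<.003
print(len(P),k.sum(),"plane",q,"tilt deg",np.degrees(np.arctan(q[:2])),P[k].min(0),P[k].max(0))
Q=P[k]; # circle fit to far edge
(x,y),r=cv2.minEnclosingCircle(Q[:,:2].astype(np.float32));print(x,y,r)
plan((.5,-.445,.075),1.302)
```

```text
3842 3833 plane [0.59597151 0.07659568 0.02713891] tilt deg [30.79373771  4.38005691] [-0.02007038 -0.04758119  0.01235661] [0.01116845 0.03448902 0.03481194]
-0.011877171695232391 -0.006546080112457275 0.04167822003364563
pos [ 0.5788 -0.2703  0.244 ] psi 1.3017 F [-0.2 -0.8 -3.8] t 9.325 q [-0.46  0.45  1.6  -0.    1.1  -0.19] w 0.0388
shift mm [-189.5  -28.9  169. ] rows 5 per row [-37.9  -5.8  33.8] turn -0.0003
```

Request:
{"api": "arm_command", "payload": {
  "targets": [
    [1, [-45, -4, 0], 0],
    [1, [-45, -5, 10], 0],
    [1, [-45, -5, 30], 0],
    [1, [-45, -5, 35], 0],
    [1, [-20, 0, 50], 0]
  ]
}}

```text
clock: 9.95
position: [0.5073, -0.4609, 0.1197]
orientation: [2.5, 1.9, -0.0]
contact_force: [0.1, 0.1, -3.4]
gripper_width: 0.039
gripper_force: 64.4
```

Request:
{"api": "arm_command", "payload": {
  "targets": [
    [1, [0, 0, 30], 0],
    [1, [0, 0, 10], 0],
    [1, [0, 0, 4], 0],
    [1, [0, 0, 3], 0],
    [1, [0, 0, 0], 0]
  ]
}}

```text
clock: 10.58
position: [0.5091, -0.4586, 0.0752]
orientation: [2.497, 1.903, 0.0]
contact_force: [0.4, 0.3, -2.3]
gripper_width: 0.0392
gripper_force: 64.3
```

Request:
{"api": "arm_command", "payload": {
  "targets": [
    [1, [0, 0, 5], 0],
    [1, [0, 0, 4], 0],
    [1, [0, 0, 4], 0],
    [1, [0, 0, 3], 0],
    [1, [0, 0, 0], 0]
  ]
}}

```text
clock: 11.2
position: [0.5082, -0.4583, 0.0577]
orientation: [-2.499, -1.903, 0.0]
contact_force: [-0.1, -0.5, -3.7]
gripper_width: 0.0392
gripper_force: 64.3
```

Request:
{"api": "arm_command", "payload": {
  "targets": [
    [1, [0, 0, 3], 0],
    [1, [0, 0, 3], 0],
    [1, [0, 0, 2], 0],
    [1, [0, 0, 2], 0],
    [1, [0, 0, 0], 0]
  ]
}}

```text
clock: 11.82
position: [0.5083, -0.4584, 0.0479]
orientation: [-2.499, -1.903, 0.0]
contact_force: [0.5, -0.2, -2.9]
gripper_width: 0.0392
gripper_force: 64.3
```

Request:
{"api": "arm_command", "payload": {
  "targets": [
    [1, [0, 0, 2], 0],
    [1, [0, 0, 2], 0],
    [1, [0, 0, 2], 0],
    [1, [0, 0, 2], 0],
    [1, [0, 0, 0], 0]
  ]
}}

```text
clock: 12.45
position: [0.5085, -0.4619, 0.0444]
orientation: [2.495, 1.901, -0.003]
contact_force: [-11.2, -3.3, 23.4]
gripper_width: 0.039
gripper_force: 65.5
```

Request:
{"api": "arm_command", "payload": {
  "targets": [
    [-1, [0, 0, -3], 0],
    [-1, [0, 0, 0], 0],
    [-1, [0, 0, 0], 0],
    [-1, [0, 0, -10], 0],
    [-1, [0, 0, -30], 0]
  ]
}}

```text
clock: 13.08
position: [0.5075, -0.4574, 0.082]
orientation: [-2.496, -1.901, 0.001]
contact_force: [-0.5, 0.0, -0.2]
gripper_width: 0.0854
gripper_force: 0.0
```

Request:
{"api": "arm_command", "payload": {
  "targets": [
    [-1, [0, 0, -40], 0],
    [-1, [0, 0, -30], 0],
    [-1, [0, 0, 0], 0],
    [-1, [0, 0, 0], 0],
    [-1, [0, 0, 0], 0]
  ]
}}

```text
clock: 13.7
position: [0.5078, -0.4578, 0.1516]
orientation: [-2.497, -1.902, 0.001]
contact_force: [-0.5, -0.2, -0.5]
gripper_width: 0.0857
gripper_force: 0.0
```

```bash
python3 -c "
from spacer import *
spacer('large_spacer',None,tag='w_large2')
plan((.50,-.453,.15),1.302)
"
```

```text
0.77 [269.0, 174.4, 95.0, 92.3] z pct [-0.0002  0.0149  0.044   0.0454]
0.009 4891 circ 0.5036 -0.497 0.0559 mid [ 0.4985 -0.4898  0.0144] zmed 0.014903298101415663
0.036 1267 circ 0.4991 -0.4906 0.0221 mid [ 0.4993 -0.49    0.0412] zmed 0.044508500084812164
pos [ 0.5079 -0.458   0.1518] psi 1.3018 F [-0.5  0.5  0.4] t 13.8 q [-0.75  0.61  1.55  0.    0.98 -0.48] w 0.0855
shift mm [ 2.7 -9.   1.8] rows 1 per row [ 2.7 -9.   1.8] turn -0.0002
```

Request:
{"api": "arm_command", "payload": {
  "targets": [
    [-1, [-33.7, 0, 20], 0],
    [-1, [0, 0, 40], 0],
    [-1, [0, 0, 35], 0],
    [-1, [0, 0, 15], 0],
    [-1, [0, 0, 6], 0]
  ]
}}

```text
clock: 14.42
position: [0.4993, -0.4907, 0.0362]
orientation: [-2.498, -1.903, 0.0]
contact_force: [0.4, -0.3, -0.6]
gripper_width: 0.0858
gripper_force: 0.0
```

```bash
python3 -c "
from h import *
plan((.499,-.4905,.033),1.302)
"
```

```text
pos [ 0.4993 -0.4907  0.0362] psi 1.3019 F [ 0.4 -0.3 -0.6] t 14.425 q [-0.79  0.79  1.53 -0.    0.82 -0.52] w 0.0858
shift mm [ 0.1 -0.3  3.2] rows 1 per row [ 0.1 -0.3  3.2] turn -0.0001
```

Request:
{"api": "arm_command", "payload": {
  "targets": [
    [1, [0, 0, 0], 0],
    [1, [0, 0, 0], 0],
    [1, [0, 0, 0], 0],
    [1, [0, 0, 0], 0],
    [1, [0, 0, 0], 0]
  ]
}}

```text
clock: 15.05
position: [0.5004, -0.4918, 0.0389]
orientation: [2.497, 1.902, 0.001]
contact_force: [0.2, 0.1, 6.7]
gripper_width: 0.0412
gripper_force: 62.6
```

Request:
{"api": "arm_command", "payload": {
  "targets": [
    [1, [0, 0, -10], 0],
    [1, [0, 0, -45], 0],
    [1, [0, 0, -55], 0],
    [1, [0, 0, -60], 0],
    [1, [0, 0, -40], 0]
  ]
}}

```text
clock: 15.68
position: [0.4997, -0.4912, 0.2505]
orientation: [2.497, 1.902, 0.001]
contact_force: [-0.5, -0.6, -3.2]
gripper_width: 0.041
gripper_force: 62.1
```

```bash
cat > held.py <<'E'
from h import *
def held(tag):
    c=read_camera('wrist'); s=sensors.get_obs(); img=c["pixels"].astype(int); M=rot(s["orientation"]); T=(cloud(c)-s["position"])@M
    cv2.imwrite(f"pics/{tag}.png",c["pixels"])
    m=(img.min(2)>180)&(np.abs(T[...,0])<.06)&(np.abs(T[...,1])<.06)
    for lo,hi in((.014,.035),(-.015,-.001)):
        P=T[m&(T[...,2]>lo)&(T[...,2]<hi)]
        A=np.c_[P[:,:2],np.ones(len(P))];k=np.ones(len(P),bool)
        for _ in range(6):
            q=np.linalg.lstsq(A[k],P[k,2],rcond=None)[0];k=np.abs(A@q-P[:,2])<.002
        print(len(P),k.sum(),"z0 mm",round(q[2]*1e3,1),"tilt",np.round(np.degrees(q[:2]),1),"min",np.round(P[k].min(0),3),"max",np.round(P[k].max(0),3))
E
python3 -c "
from held import *
held('h1')
plan((.6108,-.1568,.25),1.302)
"
```

```text
9274 9260 z0 mm 29.5 tilt [-0.3  0.5] min [-0.046 -0.05   0.027] max [0.049 0.044 0.032]
523 523 z0 mm -1.3 tilt [-0.1  0.1] min [-0.018 -0.022 -0.003] max [ 0.023  0.018 -0.001]
pos [ 0.5013 -0.4928  0.2562] psi 1.3018 F [ 2.4 -1.8  2.3] t 15.725 q [-0.79  0.52  1.44 -0.    1.17 -0.52] w 0.0407
shift mm [353.1  16.3   4.5] rows 6 per row [58.8  2.7  0.8] turn -0.0002
```

Request:
{"api": "arm_command", "payload": {
  "targets": [
    [1, [55, 2, 0], 0],
    [1, [55, 2, 0], 0],
    [1, [55, 2, 0], 0],
    [1, [50, 2, 0], 0],
    [1, [35, 2, 0], 0]
  ]
}}

```text
clock: 16.35
position: [0.5753, -0.2501, 0.2466]
orientation: [-2.497, -1.904, 0.001]
contact_force: [-0.0, -0.7, -2.5]
gripper_width: 0.0408
gripper_force: 62.0
```

Request:
{"api": "arm_command", "payload": {
  "targets": [
    [1, [0, 0, 0], 0],
    [1, [0, 0, 0], 0],
    [1, [0, 0, 0], 0],
    [1, [0, 0, 0], 0],
    [1, [0, 0, 0], 0]
  ]
}}

```text
clock: 16.98
position: [0.5753, -0.2532, 0.2471]
orientation: [-2.5, -1.902, 0.0]
contact_force: [0.2, -0.4, -2.1]
gripper_width: 0.0408
gripper_force: 62.0
```

```bash
cat > spin.py <<'E'
from held import *
def near(w,g,lo,hi,rad=.025):
    P=w.reshape(-1,3);P=P[~np.isnan(P).any(1)];q=P[(np.hypot(P[:,0]-g[0],P[:,1]-g[1])<rad)&(P[:,2]>lo)&(P[:,2]<hi)]
    if len(q)>5:
        (x,y),r=cv2.minEnclosingCircle(q[:,:2].astype(np.float32))
        print(lo,hi,len(q),"med",np.round(np.median(q,0),4),"mid",np.round(np.percentile(q,[3,97],0).mean(0),4),"circ",round(x,4),round(y,4),round(r,4))
E
python3 -c "
from spin import *
held('h2')
c=read_camera('wrist'); w=cloud(c); np.savez('w5.npz',**{k:np.array(v) for k,v in c.items()})
g=(.611,-.157)
near(w,g,.077,.09);near(w,g,.06,.077);near(w,g,.02,.06);near(w,g,.0,.02)
plan((.6108,-.1568,.25),1.302)
"
```

```text
9422 9379 z0 mm 23.9 tilt [-0.1  0.2] min [-0.047 -0.048  0.022] max [0.047 0.047 0.026]
2833 2830 z0 mm -6.0 tilt [-0.1  0.3] min [-0.021 -0.035 -0.008] max [ 0.022  0.034 -0.004]
0.077 0.09 95 med [ 0.6106 -0.1559  0.0797] mid [ 0.6108 -0.1559  0.0798] circ 0.6106 -0.1559 0.0049
0.06 0.077 208 med [ 0.61   -0.1561  0.0723] mid [ 0.6109 -0.1557  0.0719] circ 0.6109 -0.1556 0.0091
0.02 0.06 22 med [ 0.6059 -0.1628  0.0406] mid [ 0.6078 -0.1601  0.04  ] circ 0.6078 -0.1599 0.0073
0.0 0.02 1276 med [ 0.6097 -0.159   0.013 ] mid [ 0.611  -0.1569  0.0131] circ 0.611 -0.157 0.025
pos [ 0.5754 -0.2529  0.2471] psi 1.3013 F [ 0.3 -0.8 -2.1] t 17.075 q [-0.43  0.43  1.62 -0.    1.1  -0.16] w 0.0408
shift mm [102.1   8.5  -2.9] rows 2 per row [51.1  4.3 -1.5] turn -0.0007
```

Request:
{"api": "arm_command", "payload": {
  "targets": [
    [1, [40, 3.5, 0], 0],
    [1, [40, 3.5, 0], 0],
    [1, [23, 1.4, 0], 0],
    [1, [0, 0, 30], 0],
    [1, [0, 0, 40], 0]
  ]
}}

```text
clock: 17.7
position: [0.6121, -0.1556, 0.1776]
orientation: [2.496, 1.903, 0.003]
contact_force: [-0.2, 0.3, -2.3]
gripper_width: 0.0408
gripper_force: 62.1
```

Request:
{"api": "arm_command", "payload": {
  "targets": [
    [1, [0, 0, 30], 0],
    [1, [0, 0, 15], 0],
    [1, [0, 0, 3], 0],
    [1, [0, 0, 0], 0],
    [1, [0, 0, 0], 0]
  ]
}}

```text
clock: 18.32
position: [0.6119, -0.1558, 0.1304]
orientation: [2.498, 1.902, 0.002]
contact_force: [-0.2, 0.8, -2.8]
gripper_width: 0.0413
gripper_force: 61.9
```

```bash
python3 -c "
from spin import *
c=read_camera('wrist'); w=cloud(c); cv2.imwrite('pics/w6.png',c['pixels'])
g=(.611,-.157)
near(w,g,.06,.083,.012)
plan((.6108,-.1557,.051),1.302)
"
```

```text
pos [ 0.6117 -0.1558  0.1303] psi 1.3018 F [ 0.3 -0.  -2.6] t 18.375 q [-0.27  0.57  1.69 -0.    0.88  0.  ] w 0.0408
shift mm [-0.2 -1.1 79.3] rows 2 per row [-0.1 -0.5 39.7] turn -0.0002
```

View pics/w6.png

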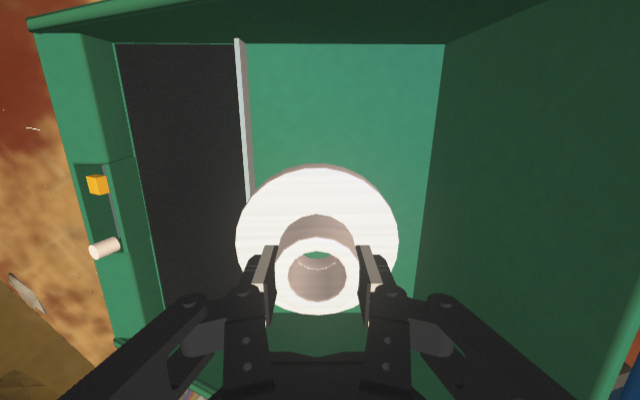

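Request:
{"api": "arm_command", "payload": {
  "targets": [
    [1, [0, -1, 15], 0],
    [1, [0, 0, 12], 0],
    [1, [0, 0, 12], 0],
    [1, [0, 0, 10], 0],
    [1, [0, 0, 0], 0]
  ]
}}

```text
clock: 19.0
position: [0.6093, -0.1551, 0.0788]
orientation: [-2.498, -1.902, 0.002]
contact_force: [-0.3, 0.4, -3.1]
gripper_width: 0.0408
gripper_force: 62.0
```

Bottom is at about 41 mm, well below the spindle tip with no contact. Continuing.

Request:
{"api": "arm_command", "payload": {
  "targets": [
    [1, [0, 1, 10], 0],
    [1, [0, 0, 8], 0],
    [1, [0, 0, 5], 0],
    [1, [0, 0, 2], 0],
    [1, [0, 0, 0], 0]
  ]
}}

```text
clock: 19.62
position: [0.611, -0.1556, 0.0551]
orientation: [-2.499, -1.904, 0.0]
contact_force: [-0.3, -0.3, -3.1]
gripper_width: 0.041
gripper_force: 62.0
```

Request:
{"api": "arm_command", "payload": {
  "targets": [
    [1, [0, 0, 2], 0],
    [1, [0, 0, 1.5], 0],
    [1, [0, 0, 1], 0],
    [1, [0, 0, 0], 0],
    [1, [0, 0, 0], 0]
  ]
}}

```text
clock: 20.25
position: [0.611, -0.1555, 0.0509]
orientation: [2.499, 1.903, 0.0]
contact_force: [-1.0, 0.4, 1.2]
gripper_width: 0.0406
gripper_force: 62.5
```

Request:
{"api": "arm_command", "payload": {
  "targets": [
    [-1, [0, 0, 0], 0],
    [-1, [0, 0, 0], 0],
    [-1, [0, 0, 0], 0],
    [-1, [0, 0, -10], 0],
    [-1, [0, 0, -40], 0]
  ]
}}

```text
clock: 20.88
position: [0.6094, -0.1551, 0.0995]
orientation: [-2.496, -1.901, 0.004]
contact_force: [1.0, 0.4, 0.4]
gripper_width: 0.0854
gripper_force: 0.0
```

Request:
{"api": "arm_command", "payload": {
  "targets": [
    [-1, [0, 0, -50], 0],
    [-1, [0, 0, -50], 0],
    [-1, [0, 0, -25], 0],
    [-1, [50, -10, 0], 0],
    [-1, [55, -12, 0], 0]
  ]
}}

```text
clock: 21.5
position: [0.6181, -0.0481, 0.2272]
orientation: [2.5, 1.9, 0.003]
contact_force: [0.4, -0.4, -0.1]
gripper_width: 0.085
gripper_force: 0.0
```

```bash
python3 -c "
from h import *
plan((.6052,.2247,.17),1.302)
"
```

```text
pos [ 0.6181 -0.0481  0.2272] psi 1.2996 F [ 0.4 -0.4 -0.1] t 21.5 q [-0.1   0.44  1.66  0.    1.05  0.17] w 0.085
shift mm [259.4 -85.6  57.1] rows 5 per row [ 51.9 -17.1  11.4] turn -0.0024
```

Request:
{"api": "arm_command", "payload": {
  "targets": [
    [-1, [52, -17, 0], 0],
    [-1, [52, -17, 0], 0],
    [-1, [52, -17, 10], 0],
    [-1, [52, -17, 25], 0],
    [-1, [51, -17, 22], 0]
  ]
}}

```text
clock: 22.12
position: [0.6045, 0.2256, 0.169]
orientation: [2.499, 1.903, 0.002]
contact_force: [1.9, -0.1, -0.4]
gripper_width: 0.0856
gripper_force: 0.0
```

```bash
python3 -c "
from spacer import *
read_camera('top');read_camera('top')
spacer('small_spacer',None,tag='w_small')
plan((.6052,.2247,.036),1.302)
"
```

```text
0.93 [289.5, 151.5, 67.4, 69.1] z pct [-0.0004  0.0148  0.0449  0.0457]
0.009 1451 circ 0.6064 0.2265 0.0329 mid [0.6068 0.23   0.0148] zmed 0.014878588408628934
0.036 1195 circ 0.6066 0.2267 0.0219 mid [0.6068 0.2271 0.0414] zmed 0.04463046687293781
pos [0.6041 0.2248 0.1686] psi 1.3041 F [-0.1 -0.2  0. ] t 22.325 q [ 0.34  0.54  1.64 -0.    0.97  0.6 ] w 0.0853
shift mm [  0.3   1.1 132.6] rows 3 per row [ 0.1  0.4 44.2] turn 0.0021
```

Request:
{"api": "arm_command", "payload": {
  "targets": [
    [-1, [2.5, 1.8, 40], 0.002],
    [-1, [0, 0, 45], 0],
    [-1, [0, 0, 30], 0],
    [-1, [0, 0, 13], 0],
    [-1, [0, 0, 4], 0]
  ]
}}

```text
clock: 22.95
position: [0.6076, 0.225, 0.037]
orientation: [2.502, 1.9, 0.001]
contact_force: [0.4, -0.0, 0.5]
gripper_width: 0.0853
gripper_force: 0.0
```

Request:
{"api": "arm_command", "payload": {
  "targets": [
    [1, [0, 0, 0], 0],
    [1, [0, 0, 0], 0],
    [1, [0, 0, 0], 0],
    [1, [0, 0, 0], 0],
    [1, [0, 0, 0], 0]
  ]
}}

```text
clock: 23.58
position: [0.6079, 0.226, 0.0384]
orientation: [2.5, 1.901, 0.003]
contact_force: [-1.0, -2.1, 7.0]
gripper_width: 0.0416
gripper_force: 60.2
```

Request:
{"api": "arm_command", "payload": {
  "targets": [
    [1, [0, 0, -10], 0],
    [1, [0, 0, -45], 0],
    [1, [0, 0, -55], 0],
    [1, [0, 0, -60], 0],
    [1, [0, 0, -50], 0]
  ]
}}

```text
clock: 24.2
position: [0.607, 0.2259, 0.2599]
orientation: [2.501, 1.901, 0.003]
contact_force: [1.2, 0.8, -2.1]
gripper_width: 0.0418
gripper_force: 61.4
```

Request:
{"api": "arm_command", "payload": {
  "targets": [
    [1, [0, 0, 0], 0],
    [1, [0, 0, 0], 0],
    [1, [-15, 0, 0], 0],
    [1, [-20, 0, 0], 0],
    [1, [-15, 0, 0], 0]
  ]
}}

```text
clock: 24.82
position: [0.5927, 0.1756, 0.2557]
orientation: [-2.501, -1.9, 0.003]
contact_force: [0.7, 0.7, -1.3]
gripper_width: 0.0419
gripper_force: 61.4
```

```bash
python3 -c "
from spin import *
read_camera('top');read_camera('top')
held('h3')
plan((.6108,-.1557,.25),1.302)
"
```

```text
2639 2603 z0 mm 23.7 tilt [0.1 0.2] min [-0.016 -0.033  0.022] max [0.031 0.031 0.026]
2854 2852 z0 mm -6.2 tilt [0.1 0.2] min [-0.022 -0.021 -0.008] max [ 0.02   0.02  -0.004]
pos [0.5935 0.1764 0.2565] psi 1.298 F [ 0.1  0.6 -1.8] t 24.975 q [0.27 0.4  1.63 0.   1.11 0.54] w 0.0419
shift mm [-315.1  106.1    6.5] rows 6 per row [-52.5  17.7   1.1] turn -0.004
```

```bash
python3 -c "
from spin import *
c=read_camera('top'); w=cloud(c); cv2.imwrite('pics/top3.png',c['pixels'][100:300,220:420].repeat(3,0).repeat(3,1))
g=(.611,-.156)
near(w,g,.045,.062,.03);near(w,g,.062,.09,.03);near(w,g,.02,.035,.06)
"
```

```text
0.045 0.062 83 med [ 0.6058 -0.1524  0.0553] mid [ 0.6094 -0.1546  0.0548] circ 0.6099 -0.1551 0.0219
0.062 0.09 29 med [ 0.6099 -0.1559  0.0708] mid [ 0.6135 -0.1584  0.074 ] circ 0.6112 -0.16 0.0161
0.02 0.035 438 med [ 0.6047 -0.1542  0.0255] mid [ 0.608  -0.1549  0.0268] circ 0.6069 -0.1578 0.058
```

Request:
{"api": "arm_command", "payload": {
  "targets": [
    [1, [-50, 17, 0], -0.004],
    [1, [-55, 18, 0], 0],
    [1, [-55, 18, 0], 0],
    [1, [-55, 18, 0], 0],
    [1, [-55, 18, 0], 0]
  ]
}}

```text
clock: 25.65
position: [0.6085, -0.1078, 0.2569]
orientation: [2.496, 1.906, 0.001]
contact_force: [1.4, -0.8, -2.4]
gripper_width: 0.042
gripper_force: 61.4
```

Request:
{"api": "arm_command", "payload": {
  "targets": [
    [1, [-44, 17, 0], 0],
    [1, [0, 0, 10], 0],
    [1, [0, 0, 40], 0],
    [1, [0, 0, 30], 0],
    [1, [0, 0, 15], 0]
  ]
}}

```text
clock: 26.28
position: [0.612, -0.1519, 0.1596]
orientation: [-2.494, -1.906, 0.002]
contact_force: [0.6, 0.1, -2.0]
gripper_width: 0.0416
gripper_force: 61.4
```

```bash
python3 -c "
from h import *
read_camera('top');read_camera('top')
plan((.6110,-.1548,.094),1.302)
"
```

```text
pos [ 0.612  -0.1522  0.1599] psi 1.3047 F [-1.  -0.1 -0.5] t 26.375 q [-0.26  0.53  1.67  0.    0.94  0.  ] w 0.0417
shift mm [-2.8 -0.1 65.9] rows 2 per row [-1.4 -0.  33. ] turn 0.0027
```

Large is seated (hub top ≈55 mm, flange top ≈26 mm).

Request:
{"api": "arm_command", "payload": {
  "targets": [
    [1, [-2.5, 0, 10], 0.003],
    [1, [0, 0, 15], 0],
    [1, [0, 0, 15], 0],
    [1, [0, 0, 10], 0],
    [1, [0, 0, 4], 0]
  ]
}}

```text
clock: 27.0
position: [0.6117, -0.1556, 0.1066]
orientation: [-2.499, -1.902, 0.001]
contact_force: [1.0, -0.0, -1.9]
gripper_width: 0.0415
gripper_force: 61.4
```

Request:
{"api": "arm_command", "payload": {
  "targets": [
    [1, [0, 0, 4], 0],
    [1, [0, 0, 3], 0],
    [1, [0, 0, 2], 0],
    [1, [0, 0, 0], 0],
    [1, [0, 0, 0], 0]
  ]
}}

```text
clock: 27.62
position: [0.6122, -0.1557, 0.0988]
orientation: [2.5, 1.902, 0.0]
contact_force: [-0.1, -0.7, -1.1]
gripper_width: 0.042
gripper_force: 61.4
```

Request:
{"api": "arm_command", "payload": {
  "targets": [
    [1, [0, 0, 2], 0],
    [1, [0, 0, 1.5], 0],
    [1, [0, 0, 1], 0],
    [1, [0, 0, 0], 0],
    [1, [0, 0, 0], 0]
  ]
}}

```text
clock: 28.25
position: [0.6121, -0.1557, 0.0944]
orientation: [-2.5, -1.902, 0.0]
contact_force: [-3.2, 0.5, 4.5]
gripper_width: 0.0416
gripper_force: 61.8
```

Request:
{"api": "arm_command", "payload": {
  "targets": [
    [-1, [0, 0, 0], 0],
    [-1, [0, 0, 0], 0],
    [-1, [0, 0, 0], 0],
    [-1, [0, 0, -10], 0],
    [-1, [0, 0, -40], 0]
  ]
}}

```text
clock: 28.88
position: [0.6106, -0.1553, 0.1429]
orientation: [-2.497, -1.9, 0.005]
contact_force: [0.7, 0.2, 0.9]
gripper_width: 0.0855
gripper_force: 0.0
```

Request:
{"api": "arm_command", "payload": {
  "targets": [
    [-1, [0, 0, -50], 0],
    [-1, [10, 0, -45], 0],
    [-1, [50, -20, 0], 0],
    [-1, [50, -28, 0], 0],
    [-1, [50, -28, 0], 0]
  ]
}}

```text
clock: 29.5
position: [0.5813, 0.0202, 0.2402]
orientation: [2.5, 1.901, 0.002]
contact_force: [0.4, -0.1, -0.0]
gripper_width: 0.0854
gripper_force: 0.0
```

```bash
python3 -c "
from spin import *
c=read_camera('top'); w=cloud(c)
g=(.611,-.156)
near(w,g,.09,.11,.03);near(w,g,.06,.08,.036)
plan((.458,.192,.16),1.302)
"
```

```text
0.09 0.11 90 med [ 0.6108 -0.1549  0.0987] mid [ 0.6118 -0.1552  0.0996] circ 0.6111 -0.1549 0.0227
0.06 0.08 173 med [ 0.6066 -0.1535  0.0704] mid [ 0.6102 -0.1557  0.0709] circ 0.6104 -0.1557 0.0328
pos [0.5791 0.0258 0.2398] psi 1.3027 F [-2.2  5.  -0.7] t 29.55 q [0.02 0.36 1.74 0.   1.04 0.29] w 0.0855
shift mm [ 128.  -160.7   80.4] rows 4 per row [ 32.  -40.2  20.1] turn 0.0007
```

Request:
{"api": "arm_command", "payload": {
  "targets": [
    [-1, [35, -35, 0], 0],
    [-1, [35, -35, 5], 0],
    [-1, [30, -35, 25], 0],
    [-1, [28, -35, 25], 0],
    [-1, [0, -20, 20], 0]
  ]
}}

```text
clock: 30.18
position: [0.4605, 0.1866, 0.1641]
orientation: [2.498, 1.905, 0.001]
contact_force: [-0.5, 0.8, -0.2]
gripper_width: 0.0854
gripper_force: 0.0
```

```bash
cat > spn.py <<'E'
from h import *
def spanner(tag,z0=0.0,lo=.003,hi=.012):
    c=read_camera("wrist"); img=c["pixels"]; w=cloud(c)-[0,0,z0]; cv2.imwrite(f"pics/{tag}.png",img); np.savez(f"{tag}.npz",**{k:np.array(v) for k,v in c.items()})
    d=finder.look_for("wrist","spanner")
    for e in d[:2]: print(e)
    if not d: return
    l,t,W,H=[int(round(x)) for x in d[0]["bbox"]]; l,t=max(l-3,0),max(t-3,0)
    m=np.zeros(img.shape[:2],bool); m[t:t+H+6,l:l+W+6]=True
    hsv=cv2.cvtColor(img,cv2.COLOR_BGR2HSV)
    m&=(hsv[...,1]<70)&(hsv[...,2]>110)&(np.abs(w[...,2]-.006)<.004)
    n,lab,st,ce=cv2.connectedComponentsWithStats(m.astype(np.uint8)); i=1+np.argmax(st[1:,4]); 
    P=w[lab==i]; mu=np.median(P,0)
    rr=cv2.minAreaRect((P[:,:2]*1e3).astype(np.float32)); b=cv2.boxPoints(rr)
    e=[b[1]-b[0],b[2]-b[1]]; a=max(e,key=np.linalg.norm); ang=np.arctan2(a[1],a[0])
    print("px",st[i],"centre",np.round(rr[0],1),"size",np.round(rr[1],1),"axis ang",round(ang,4),"or",round(ang-np.sign(ang)*np.pi,4),"z",np.round(np.percentile(P[:,2],[10,50,90]),4))
    u=np.array([np.cos(ang),np.sin(ang)]); v=np.array([-u[1],u[0]]); q=(P[:,:2]*1e3-rr[0]); s=q@u; k=np.abs(s)<25
    print("shank offset mm",np.round(np.percentile((q@v)[k],[3,50,97]),1),"v",np.round(v,3))
E
python3 -c "
from spn import *
read_camera('top');read_camera('top')
spanner('sp1')
plan((.458,.192,.016),1.302)
"
```

```text
{'bbox': [288.9, 74.1, 47.5, 193.1], 'p': 0.7}
px [ 293   73   40  194 3208] centre [456.4 191.1] size [196.6  34. ] axis ang 1.3305 or -1.811 z [0.0055 0.0064 0.0073]
shank offset mm [-9.8 -1.5  6. ] v [-0.971  0.238]
pos [0.4622 0.1849 0.1649] psi 1.3014 F [ 0.6 -0.3  0.9] t 30.375 q [ 0.36  0.36  1.97 -0.    0.82  0.63] w 0.0854
shift mm [  5.6  -6.1 148.9] rows 3 per row [ 1.9 -2.  49.6] turn -0.0006
```

Request:
{"api": "arm_command", "payload": {
  "targets": [
    [0.2, [4.5, -5.7, 30], 0],
    [0.2, [0, 0, 45], -0.029],
    [0.2, [0, 0, 40], 0],
    [0.2, [0, 0, 20], 0],
    [0.2, [0, 0, 9], 0]
  ]
}}

```text
clock: 31.0
position: [0.4589, 0.1903, 0.0199]
orientation: [2.473, 1.936, 0.001]
contact_force: [0.7, -0.5, 0.4]
gripper_width: 0.0338
gripper_force: 0.0
```

```bash
python3 -c "
from h import *
read_camera('top');read_camera('top')
plan((.458,.1907,.0155),1.3305)
"
```

```text
pos [0.4584 0.1904 0.0202] psi 1.3288 F [ 0.2  0.3 -0.2] t 31.1 q [ 0.37  0.62  2.01 -0.    0.5   0.61] w 0.0346
shift mm [ 0.2 -0.4  4.7] rows 1 per row [ 0.2 -0.4  4.7] turn -0.0017
```

Request:
{"api": "arm_command", "payload": {
  "targets": [
    [0.2, [0, 0, 3], 0],
    [0.2, [0, 0, 1.5], 0],
    [1, [0, 0, 0], 0],
    [1, [0, 0, 0], 0],
    [1, [0, 0, 0], 0]
  ]
}}

```text
clock: 31.72
position: [0.4575, 0.1909, 0.0164]
orientation: [2.473, 1.938, 0.001]
contact_force: [-0.7, 0.2, 6.0]
gripper_width: 0.0156
gripper_force: 58.5
```

Request:
{"api": "arm_command", "payload": {
  "targets": [
    [1, [0, 0, 0], 0],
    [1, [0, 0, -15], 0],
    [1, [0, 0, -35], 0],
    [1, [0, 0, -45], 0],
    [1, [0, 0, -45], 0]
  ]
}}

```text
clock: 32.35
position: [0.4569, 0.1906, 0.1577]
orientation: [2.472, 1.939, 0.0]
contact_force: [1.1, 0.9, -1.6]
gripper_width: 0.0157
gripper_force: 58.9
```

```bash
python3 -c "
from spn import *
read_camera('top');read_camera('top');read_camera('top')
s=sensors.get_obs(); zt=s['position'][2]
print(zt, s['gripper_force'])
for z0 in (zt-.0205,): spanner('sp2',z0)
plan((.4903,-.1238,.16),1.302)
"
```

```text
0.15865575525100703 58.872524411053746
{'bbox': [269.5, 58.0, 78.6, 298.2], 'p': 0.81}
px [277  98   8   8  15] centre [461.6 273.5] size [1.5 3.7] axis ang -1.1908 or 1.9508 z [0.0095 0.0098 0.01  ]
shank offset mm [-0.7  0.1  0.7] v [0.929 0.371]
pos [0.4568 0.1905 0.1558] psi 1.3299 F [-0.8  0.3 -1.9] t 32.6 q [ 0.37  0.37  1.98 -0.    0.79  0.61] w 0.0152
shift mm [-297.2  107.6   -4.2] rows 6 per row [-49.5  17.9  -0.7] turn 0.0279
```

Run:
```python
from h import *
c=dict(np.load('sp2.npz')); w=cloud(c); s=sensors.get_obs(); M=rot(s["orientation"]); T=(w-s["position"])@M
hsv=cv2.cvtColor(c["pixels"],cv2.COLOR_BGR2HSV)
m=(hsv[...,1]<80)&(hsv[...,2]>110)&(np.abs(T[...,0])<.12)&(np.abs(T[...,1])<.03)&(np.abs(T[...,2]-.012)<.03)
m&=(np.abs(T[...,0])>.03)
P=T[m]; A=np.c_[P[:,:2],np.ones(len(P))]
k=np.ones(len(P),bool)
for _ in range(6):
    q=np.linalg.lstsq(A[k],P[k,2],rcond=None)[0];k=np.abs(A@q-P[:,2])<.003
print(len(P),k.sum(),"z0",q[2],"tilt deg",np.degrees(q[:2]),P[k].min(0),P[k].max(0))
ps=-.2695; ex=np.array([np.cos(ps),np.sin(ps)]);ey=np.array([-ex[1],ex[0]])
foot=np.array([.6108,-.1557]); O=foot-.04*ex; print("origin",O)
for f in("top2","w5"):
    c=dict(np.load(f+'.npz')); w=cloud(c); hsv=cv2.cvtColor(c["pixels"],cv2.COLOR_BGR2HSV)
    X=(w[...,:2]-O)@ex; Y=(w[...,:2]-O)@ey
    m=(hsv[...,2]<70)&(np.abs(w[...,2]-.012)<.012)&(X>-.17)&(X<.0)&(np.abs(Y)<.125)
    print(f,m.sum(),"X",np.percentile(X[m],[1,50,99]),"Y",np.percentile(Y[m],[1,50,99]),"z",np.median(w[m][:,2]))
    P=np.c_[X[m],Y[m]].astype(np.float32)*1e3; print(cv2.minAreaRect(P))
```

```text
7028 7026 z0 0.007116646968829791 tilt deg [-0.1182629 -0.2290202] [-0.06522947 -0.01979924  0.0046764 ] [0.10005211 0.01422276 0.00958305]
origin [ 0.57224383 -0.14505002]
top2 1777 X [-0.10571067 -0.06348069 -0.02027492] Y [-1.20858306e-01 -9.65066274e-05  1.19395932e-01] z 0.012455097085864564
((-62.7971076965332, -0.2667236328125), (244.4159393310547, 88.8454360961914), 89.80509948730469)
w5 14235 X [-0.11036006 -0.06585389 -0.02106894] Y [-0.11719019 -0.00678512  0.07723927] z 0.013534158544235453
((-78.68807220458984, -20.69335174560547), (198.8948974609375, 117.72512817382812), 89.97791290283203)
```

Request:
{"api": "arm_command", "payload": {
  "targets": [
    [1, [-30, 12, -25], 0.028],
    [1, [-50, 18, 0], 0],
    [1, [-50, 19, 0], 0],
    [1, [-50, 19, 0], 0],
    [1, [-50, 19, 0], 0]
  ]
}}

```text
clock: 33.22
position: [0.4797, -0.0556, 0.1792]
orientation: [-2.497, -1.902, 0.003]
contact_force: [0.5, -0.5, -1.8]
gripper_width: 0.0156
gripper_force: 59.0
```

```bash
python3 -c "
from h import *
plan((.5086,-.1275,.08),1.3013)
"
```

```text
pos [ 0.4797 -0.0556  0.1792] psi 1.302 F [ 0.5 -0.5 -1.8] t 33.225 q [-0.14  0.32  1.99  0.    0.84  0.13] w 0.0156
shift mm [-61.6  47.2  99. ] rows 3 per row [-20.5  15.7  33. ] turn 0.0007
```

Request:
{"api": "arm_command", "payload": {
  "targets": [
    [1, [-35, 27, 0], 0],
    [1, [-26.6, 20, 0], 0],
    [1, [0, 0, 20], 0],
    [1, [0, 0, 30], 0],
    [1, [0, 0, 10], 0]
  ]
}}

```text
clock: 33.85
position: [0.5076, -0.1255, 0.1177]
orientation: [-2.496, -1.9, 0.006]
contact_force: [-0.4, -0.1, -1.1]
gripper_width: 0.0155
gripper_force: 59.0
```

```bash
python3 -c "
from h import *
c=read_camera('wrist'); cv2.imwrite('pics/w7.png',c['pixels'])
plan((.5086,-.1275,.029),1.3013)
"
```

```text
pos [ 0.5077 -0.1254  0.1176] psi 1.3018 F [-0.1  0.5 -2. ] t 33.9 q [-0.26  0.47  1.93 -0.    0.75  0.  ] w 0.0156
shift mm [-1.8  1.9 88.5] rows 2 per row [-0.9  1.  44.3] turn 0.0005
```

View pics/w7.png

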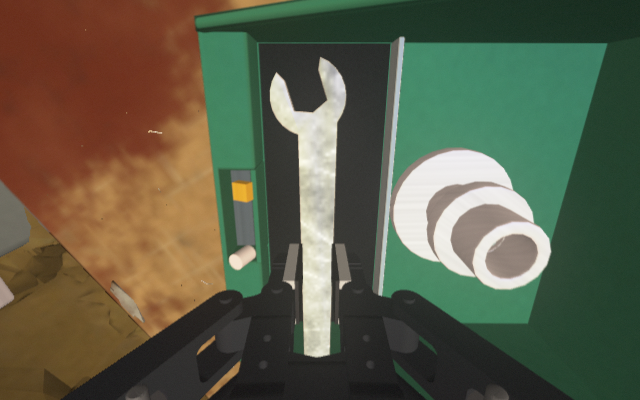

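Request:
{"api": "arm_command", "payload": {
  "targets": [
    [1, [-1.8, 0.5, 25], 0],
    [1, [0, 0, 25], 0],
    [1, [0, 0, 20], 0],
    [1, [0, 0, 10], 0],
    [1, [0, 0, 4], 0]
  ]
}}

```text
clock: 34.52
position: [0.5099, -0.1277, 0.0365]
orientation: [-2.499, -1.904, 0.0]
contact_force: [-0.5, -0.3, -0.9]
gripper_width: 0.0156
gripper_force: 59.0
```

Request:
{"api": "arm_command", "payload": {
  "targets": [
    [1, [0, 0, 2], 0],
    [1, [0, 0, 1.5], 0],
    [1, [0, 0, 0], 0],
    [1, [0, 0, 0], 0],
    [1, [0, 0, 0], 0]
  ]
}}

```text
clock: 35.15
position: [0.5099, -0.1279, 0.0333]
orientation: [2.499, 1.903, 0.0]
contact_force: [0.4, -0.4, -1.2]
gripper_width: 0.015
gripper_force: 59.0
```

Request:
{"api": "arm_command", "payload": {
  "targets": [
    [1, [0, 0, 2], 0],
    [1, [0, 0, 1.5], 0],
    [1, [0, 0, 1], 0],
    [1, [0, 0, 0], 0],
    [1, [0, 0, 0], 0]
  ]
}}

```text
clock: 35.78
position: [0.5098, -0.1278, 0.0286]
orientation: [-2.499, -1.903, 0.0]
contact_force: [0.1, 1.4, -1.0]
gripper_width: 0.0154
gripper_force: 59.0
```

Request:
{"api": "arm_command", "payload": {
  "targets": [
    [1, [0, 0, 0.7], 0],
    [1, [0, 0, 0.5], 0],
    [0.4, [0, 0, 0], 0],
    [0.4, [0, 0, 0], 0],
    [0.4, [0, 0, 0], 0]
  ]
}}

```text
clock: 36.4
position: [0.5098, -0.1278, 0.0273]
orientation: [-2.499, -1.903, 0.0]
contact_force: [0.2, 0.2, -0.2]
gripper_width: 0.0253
gripper_force: 0.0
```

Request:
{"api": "arm_command", "payload": {
  "targets": [
    [0.4, [0, 0, -10], 0],
    [0.4, [0, 0, -40], 0],
    [0.4, [0, 0, -50], 0],
    [0.4, [0, 0, -50], 0],
    [0.4, [0, -50, -30], 0]
  ]
}}

```text
clock: 37.02
position: [0.4648, -0.1155, 0.2111]
orientation: [2.494, 1.9, 0.007]
contact_force: [-1.2, -0.7, -0.2]
gripper_width: 0.026
gripper_force: 0.0
```

Request:
{"api": "arm_command", "payload": {
  "targets": [
    [0.4, [-55, 0, -10], 0],
    [0.4, [-55, 0, 0], 0],
    [0.4, [-55, 0, 0], 0],
    [0.4, [-55, 0, 0], 0],
    [0.4, [-40, 0, 0], 0]
  ]
}}

```text
clock: 37.65
position: [0.3916, -0.3673, 0.2182]
orientation: [2.5, 1.901, 0.0]
contact_force: [0.5, 0.5, -0.5]
gripper_width: 0.0257
gripper_force: 0.0
```

Run:
```python
from spin import *
for _ in range(8): c=read_camera('top')
w=cloud(c); cv2.imwrite('pics/top9.png',cv2.resize(c['pixels'][100:300,220:440],None,fx=3,fy=3,interpolation=cv2.INTER_CUBIC))
g=(.611,-.156)
near(w,g,.09,.11,.03);near(w,g,.06,.08,.036)
s=sensors.get_obs(); print(s["clock"],s["position"],s["contact_force"])
```

```text
0.09 0.11 91 med [ 0.6104 -0.1551  0.0988] mid [ 0.6112 -0.155   0.0997] circ 0.6106 -0.1546 0.0227
0.06 0.08 183 med [ 0.6061 -0.1537  0.0704] mid [ 0.6102 -0.1552  0.07  ] circ 0.6106 -0.1561 0.0331
38.05 [ 0.39276243 -0.3639895   0.2175216 ] [ 0.44277497 -0.41456781  0.38745167]
```

View pics/top9.png

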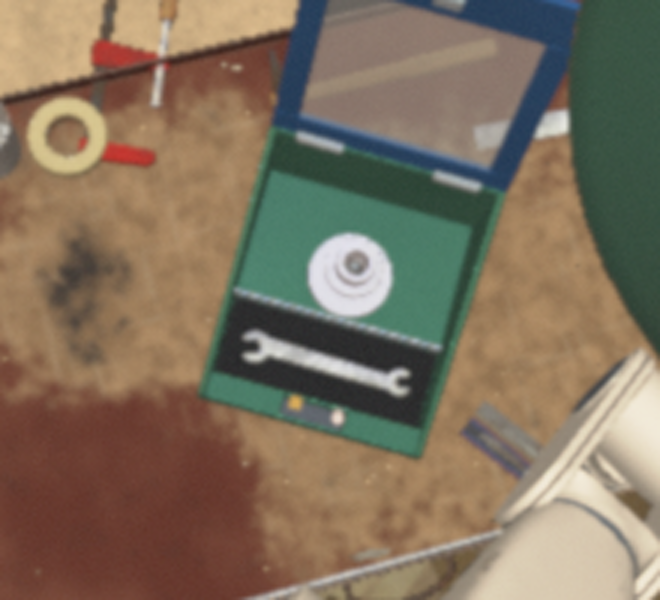

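The picture shows the panel open, both spacers stacked on the spindle at about (350, 270), and the spanner lying in the bay at about (325, 362). The practice plate is where it was, at about (500, 440).

```bash
python3 -c "
from bench import robot
print(robot.job_done())"
```

```text
the job is handed in; nothing more can be done
None
```

The job is handed in at about 38 s: panel open, large spacer then small seated on the spindle, spanner flat in the bay and the practice plate not moved; the large spacer bumped the cabinet's side wall once on the way in, so I set it down and regrasped it before placing it.

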